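# Unlock the plug gauge and draw it half out of its bore

## Robot

A 7-joint arm with a two-finger parallel gripper is mounted at the origin on the work surface. World frame = base frame: x ahead of the robot, y to its left, z up, the work surface at z = 0. Lengths are in m, angles in degrees, forces in N, time in s.
With the tool pointing down it reaches from about 0.425 to 0.875 m from the base axis. Payload 4.7 kg.
Tool frame: the origin (TCP) lies at the very end of the fingers, on their centre line; the grasp point (between the pads) lies 19 mm behind it; z points along the fingers, y is the line along which they close (so a half turn about z gives the same grasp; the last joint's range is limited). The gripper opens to 87 mm and grips with 3 to 60 N. Pads are 19 mm wide; open, the fingers measure 117 mm over their backs; the gripper's body (75 mm by 190 mm) begins 51 mm behind the grasp point.
Start: joints at [71.568, 18.392, -4.016, 83.108, 1.295, 78.541, -3.26], TCP at [0.214, -0.614, 0.183] pointing down, gripper open.
Joint ranges: [-163.93, 163.93], [-17.29, 119.83], [-79.2, 71.16], [3.27, 140.29], [-89.18, 269.18], [5.43, 117.66], [-154.24, 154.24]. Speed limits (degrees/s): [147.25, 147.25, 180, 180, 180, 180, 180].

## Interface

Orientations are given as [roll, pitch, yaw] about the fixed x, y, z axes, in that order (R = Rz(yaw) Ry(pitch) Rx(roll)).
In Python, from cell import get_obs, read_camera, sign_off, silhouettes gives the robot as it stands.
- The arm moves only by the tool play_rows, never from a script. Its argument "steps" is a list that holds one entry, the list of rows, each a list of 7 numbers: the shift along the tool's x, y, z in m, then the turn, a rotation vector about the tool's x, y, z in rad, then the finger opening in m, from 0 to 0.087. A call has 1 to 12 rows; each row shifts and turns the commanded pose from where the row before left it, along the tool's axes as they then stand; what a row does not reach is not made up. A row lasts 1/10 s, in which the tool goes at most 50 mm and 8.59 degrees, less where a joint would pass 70% of its speed; a pose out of reach is approached as far as the arm can. A call is refused whole if a number of a shift passes 0.05 or a number of a turn 0.15, either way. A call with a gripper value outside its range is refused whole. The fingers move at their own pace and stop on an object; "force" is the grip in N (left out, the last holds). Time passes only in rows, so rows that do not move let the fingers close. It gives the time, the measured TCP pose, the force, the opening and the grip force at its end, in the units of the state.
- get_obs(): the state, without advancing time (a new reading comes with each control period).
- read_camera(name): name is "scene" or "top" or "wrist"; returns a dict with "frame" (384x512x3 uint8, red, green, blue), "intrinsics" (3x3 intrinsics, pixels), "k1" (the pictures are not rectified: a ray, as slopes to the right and down, at radius r is drawn at 1 + k1 r^2 times it, then the intrinsics apply), "view" (4x4, takes a point from world to camera coordinates). Camera axes: x right, y up, looking along -z (the intrinsics and any distortion apply to the point x, -y, -z); pixel columns grow to the right and rows downward; lengths in m; the calibration is good to about 2 mm. A picture is of the moment at which its call begins. There is no depth.
- sign_off(): hands the job in; it is judged then, once.
Trained networks look in the newest picture that a camera, given by its name, has taken for a name from the list of things; names that differ only in an ending like _2 or _b are one class to them, and where a whole thing is asked for, a point or a joint stands for the part that bears it (a point fixed in the world has none). Each returns a list of dicts, best first, with "p" (0 to 1); they miss things now and then, are a little off and sometimes report something else, mostly with a low value. They report only what shows in the picture. A call takes as long as a camera call. They do not tell look-alikes from the thing itself.
- silhouettes(camera, name): "pixels" (384x512 bool, what is visible of it) and "extent" ([left, top, right, bottom] in pixels, round what is visible of it).
The state is a dict: "time_s": time; "qpos": joint angles; "joint_velocities": joint speeds; "effort": joint torques, N m; "tool_pos": TCP position; "tool_rot": TCP orientation; "force": force on the tool from outside, world axes, zero at the start; "wrist_torque": the same for the moment, N m; "grip_width": finger opening in m; "grasp_force": force on a finger pad.
Only numpy, scipy, OpenCV 4.12 (cv2) and the standard library are available. Lean on these libraries where they do the work, as an engineer would, in place of code of your own. Each camera call takes 0.05 s, during which the arm holds its last target. There are 200 camera calls.

## Task

Slide the steel keeper plate of the gauging fixture all the way back to its end stop, so that it frees the plug gauge. Then draw the gauge straight up by its handle until half of its shank stands out of the bore (the dark ring at mid-shank level with the mouth), never pulling it right out, and finish holding it there in the gripper, still and without leaning it hard against the bore. Leave the wrench, the bearing ring and the oil bottle where they are.

Things in the scene. Friction and masses are not known exactly. Their poses are not given: they have to be found in the camera images.
- fixture: Fixture screwed to the bench: dark base plate 100 x 205 x 12 mm with a bored bright steel block 70 x 70 x 80 mm and beside it a grey pedestal (y 41 to 149 mm, 66 mm wide over two aluminium guide rails, rail tops 110 mm up). Origin on the bench under the bore's axis; z up; y points from the bore along the pedestal, the way the keeper is drawn back.
- bore_mouth (a point): Centre of the bore's mouth on the block's upper face, 92 mm above the bench. The bore is vertical, 25 mm in diameter, 80 mm deep. Axes as the fixture's.
- keeper (a joint): Travel in m of the forked steel keeper plate along the fixture's +y. At 0 to 0.010 (start) its fork lies over the gauge's flange with 2 mm play and the gauge cannot rise; 0.045 is the end stop, gauge free. About 2.5 N of friction, no spring, stays where it is left.
- keeper_grip (a point): Point to take in the keeper's upright steel grip, on its axis, 132 mm above the bench. The grip is 20 mm along the fixture's x, 16 mm along its y, from 108 to 144 mm above the bench, standing on the 46 mm wide keeper plate (top 108 mm up). At joint 0 this point is 90 mm along +y from the bore's axis; it travels with the keeper.
- plug: Loose steel plug gauge (0.3 to 0.6 kg) in the bore. Origin on its axis at the flange's underside, which rests on the mouth at the start; z up along the axis. Below: shank 24 mm in diameter, 70 mm long, wholly in the bore at the start, thin dark ring 35 mm below the flange. Above: flange 42 mm in diameter, 8 mm thick, then a round handle 24 mm in diameter to 62 mm above the origin.
- plug_grip (a point): Point on the axis of the gauge's handle, where to take it, 45 mm above the flange's underside.
- wrench: Steel wrench 160 mm long lying on the bench; not to be moved. Origin at its middle, underside.
- bearing: Steel bearing ring 62 mm outside diameter, 16 mm high, lying flat on the bench; not to be moved. Origin at the centre of its underside.
- oil: Grey plastic oil bottle 52 mm in diameter, 130 mm high, standing on the bench; not to be moved. Origin at the centre of its underside.
- rack: Wooden block 70 x 140 x 35 mm, fixed, with three thin gauge pins 10 to 16 mm in diameter standing in it, 70 mm high in all; not used. Origin at the centre of its underside.
There are look-alikes about, which are no part of the job. Leave any pink or turquoise look-alike of the plug alone.

How it is judged (in metres and radians):
On the way, in this order (a step that is already met when the one before it is completed fails the run):
1. the keeper is at its end stop while the gauge is still seated (value of joint keeper above 0.042 m and z of plug in the frame of bore_mouth below 0.005 m), for 0.2 s.
2. the gauge is drawn up by the gripper, shank in the bore (z of plug in the frame of bore_mouth above 0.015 m and horizontal distance between plug and bore_mouth below 0.005 m and contact force between the fingers and plug above 2 N), for 0.2 s.
At the end, for the whole second after the job is handed in: Keeper within 5 mm of its end stop; flange 27 to 43 mm above the mouth, gauge within 5 mm of the bore axis and 0.035 rad of its direction, held by the fingers (over 2 N), pressing on the fixture below 10 N, still; wrench, bearing ring and oil bottle within 20 mm of their start (value of joint keeper above 0.04 m and z of plug in the frame of bore_mouth between 0.027 and 0.043 m and horizontal distance between plug and bore_mouth below 0.005 m and angle between the z axis of plug and the z axis of fixture, either way round below 0.035 rad and contact force between the fingers and plug above 2 N and contact force between plug and fixture below 10 N and linear speed of plug below 0.01 m/s and distance of each of wrench, bearing, oil from where it was at the start of the episode below 0.02 m); the arm keeps its last pose, push and grip.
It fails at once if the gauge was pulled (nearly) right out of the bore (z of plug in the frame of bore_mouth above 0.062 m).
It fails at once if a bystander was disturbed (distance of any of wrench, bearing, oil from where it was at the start of the episode above 0.03 m).
It also fails if it takes over 48 s, if anything falls off the work surface, if the arm or the gripper's body presses on something with over 40 N, if the wrist force passes 120 N, or if a joint passes its speed limit or range.

## Working session

There is one attempt and no reset: what is moved stays moved. The work goes in short steps, Python scripts to look and compute and a tool call to move; the robot and the scene stay as the last step left them, time stands still between calls to the robot, and variables do not carry over. Pictures are saved under pics/ and viewed, at most 10 in all, crops included, and the job is handed in when it is done.

Besides the shell and the picture viewer there is one more tool, called after "Request:" as name(argument=value, ...) on one line, values as JSON. play_rows: Moves the arm, as the interface text tells. Its arguments: {"type":"object","properties":{"steps":{"type":"array","items":{"type":"array","items":{"type":"array","items":{"type":"number"}}}},"force":{"type":"number"}},"required":["steps"]}

```bash
mkdir -p pics; ls
python3 - <<'E'
from cell import *
import cv2,numpy as np
o=get_obs();print({k:np.round(v,3).tolist() for k,v in o.items()})
ims=[]
for c in("scene","top"):
    r=read_camera(c);np.savez(f"{c}.npz",**{k:np.array(v) for k,v in r.items()})
    cv2.imwrite(f"pics/{c}.png",r["frame"][:,:,::-1])
    for n in("fixture","keeper","plug","wrench","bearing","oil","rack"):
        for d in silhouettes(c,n):
            p=d["pixels"];ys,xs=np.nonzero(p);print(c,n,round(d["p"],2),np.round(d["extent"]),p.sum(),round(xs.mean(),1),round(ys.mean(),1))
E
```

```text
pics
{'time_s': 0.0, 'qpos': [71.568, 18.439, -4.016, 83.174, 1.294, 78.54, -3.26], 'joint_velocities': [0.026, 0.035, 0.032, -0.113, 0.043, 0.108, 0.078], 'effort': [0.0, -49.128, -0.404, -31.253, -0.064, 0.044, 0.0], 'tool_pos': [0.214, -0.613, 0.182], 'tool_rot': [-179.892, 0.005, 19.242], 'force': [-0.494, 0.44, -0.189], 'wrist_torque': [-0.006, 0.046, -0.016], 'grasp_force': 0.0, 'grip_width': 0.087}
scene fixture 0.79 [173. 201. 259. 257.] 3695 219.1 228.5
scene plug 0.87 [130. 214. 157. 251.] 445 142.9 233.1
scene plug 0.84 [186. 191. 200. 216.] 301 191.7 203.6
scene plug 0.75 [133. 176. 159. 213.] 427 144.2 192.3
scene plug 0.57 [170. 152. 189. 191.] 379 181.6 172.0
scene wrench 0.69 [ 81. 248. 116. 313.] 637 97.6 282.1
scene wrench 0.6 [176. 198. 259. 262.] 3763 219.0 228.3
scene wrench 0.4 [183. 192. 201. 214.] 267 191.1 203.7
scene bearing 0.83 [359. 150. 385. 169.] 289 371.5 157.8
scene oil 0.92 [ 94. 170. 123. 206.] 668 107.5 190.3
scene oil 0.56 [368. 206. 436. 241.] 1664 401.3 221.3
scene rack 0.96 [370. 202. 434. 240.] 1675 401.6 221.2
top fixture 0.97 [251. 140. 327. 200.] 2377 285.7 171.3
top keeper 0.67 [270. 150. 314. 186.] 685 288.1 166.4
top plug 0.76 [345. 201. 367. 212.] 221 354.3 206.2
top plug 0.75 [303. 171. 317. 184.] 150 308.4 175.6
top plug 0.72 [310. 221. 328. 236.] 165 318.1 226.4
top plug 0.53 [271. 154. 308. 188.] 628 287.4 166.5
top plug 0.49 [340. 156. 361. 171.] 250 352.4 162.6
top wrench 0.7 [375. 113. 400. 173.] 478 388.3 140.9
top wrench 0.27 [376. 208. 403. 230.] 436 389.0 217.6
top bearing 0.52 [106. 231. 132. 251.] 309 120.4 238.3
top oil 0.74 [377. 206. 401. 231.] 462 389.2 217.7
top rack 0.81 [ 89. 145. 145. 176.] 1385 118.3 159.0
```

View pics/scene.png

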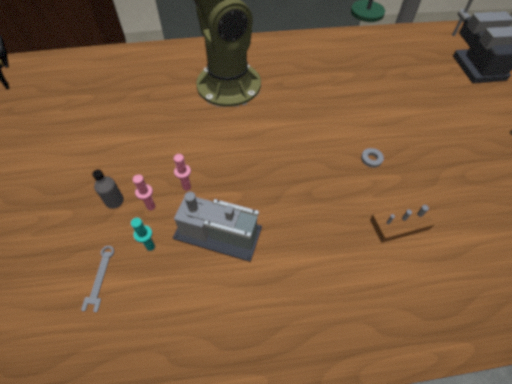

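View pics/top.png

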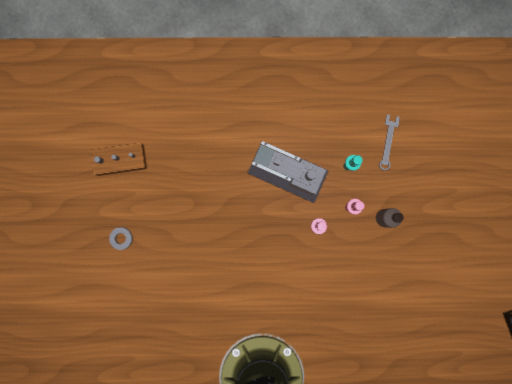

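The scene shows one grey plug at scene (192,203), top (309,175), standing in the fixture. The look-alikes are pink at scene (181,172) and (144,192), and turquoise at (143,233). The grey one fits because it is steel and sits in the bored block. I'll confirm it in an enlarged crop.

```bash
cat > h.py <<'E'
import numpy as np,cv2
from scipy.optimize import least_squares
def load(c): return dict(np.load(f"{c}.npz"))
def proj(c,P):
    P=np.atleast_2d(P);q=P@c["view"][:3,:3].T+c["view"][:3,3]
    s=np.c_[q[:,0],-q[:,1]]/-q[:,2:];s=s*(1+c["k1"]*(s**2).sum(1,keepdims=True))
    K=c["intrinsics"];return s@K[:2,:2].T+K[:2,2]
def pix2z(c,uv,z):
    f=lambda p:proj(c,[p[0],p[1],z])[0]-uv
    return least_squares(f,[.6,0]).x
def tri(obs):
    return least_squares(lambda p:np.concatenate([proj(c,p)[0]-uv for c,uv in obs]),[.6,0,.1])
E
python3 - <<'E'
from h import *
t,s=load("top"),load("scene")
a=cv2.resize(s["frame"][180:270,165:270],None,fx=7,fy=6.0) if 0 else None
A=cv2.resize(s["frame"][182:262,168:268],(800,640),interpolation=cv2.INTER_CUBIC)
A=cv2.resize(s["frame"][182:262,168:268],None,fx=4,fy=4,interpolation=cv2.INTER_CUBIC)
B=cv2.resize(t["frame"][130:210,240:340],None,fx=4,fy=4,interpolation=cv2.INTER_CUBIC)
cv2.imwrite("pics/crop.png",np.hstack([A,B])[:,:,::-1])
for z,uv in((.15,(310,174)),(.144,(277,162))):print(pix2z(t,uv,z))
print(t["view"],t["k1"],t["intrinsics"]);print(s["view"])
E
```

```text
[ 0.54303359 -0.12316   ]
[ 0.5745469  -0.04140863]
[[-0.00962499 -0.99980577  0.01719843  0.0074613 ]
 [ 0.997858   -0.00849047  0.06486384 -0.50902642]
 [-0.06470522  0.01778591  0.99774591 -1.28168375]
 [ 0.          0.          0.          1.        ]] -0.019440808193099436 [[468.48032361   0.         258.75211094]
 [  0.         468.48032361 191.47078618]
 [  0.           0.           1.        ]]
[[ 0.13121134  0.9913443   0.00447919 -0.08851857]
 [-0.8306145   0.10746892  0.54637898  0.36720772]
 [ 0.54116831 -0.07541159  0.83752609 -1.19412245]
 [ 0.          0.          0.          1.        ]]
```

View pics/crop.png

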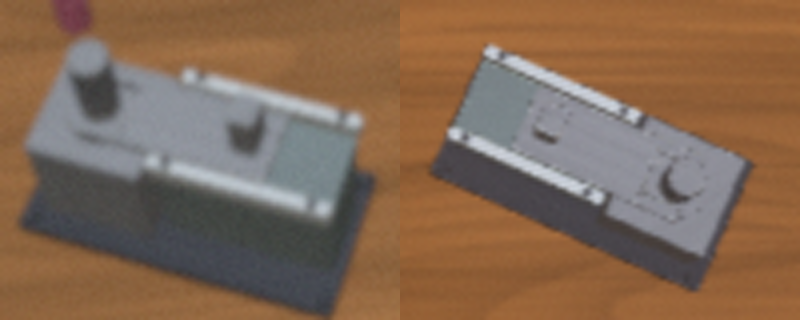

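The crop shows the grey steel plug in the block at scene (190,195), top (311,174). The keeper grip is at top (277,162), between the two bright rails. Next I'll fit the fixture pose.

Run:
```python
from h import *
t,s=load("top"),load("scene")
T=lambda x,y:np.array([240+(x-400)/4-.375,130+y/4-.375]); S=lambda x,y:np.array([168+x/4-.375,182+y/4-.375])
obs=[(t,T(685,177),(0,0,.154)),(s,S(90,53),(0,0,.154)),
(t,T(487,44),(.033,.149,.11)),(t,T(642,114),(.033,.041,.11)),(t,T(449,132),(-.033,.149,.11)),(t,T(605,204),(-.033,.041,.11)),
(s,S(185,70),(-.033,.041,.11)),(s,S(362,119),(-.033,.149,.11)),(s,S(146,160),(.033,.041,.11)),(s,S(330,215),(.033,.149,.11))]
def w(p,q):
    c,n=np.cos(p[2]),np.sin(p[2]);return [p[0]+c*q[0]-n*q[1],p[1]+n*q[0]+c*q[1],q[2]]
f=lambda p:np.concatenate([proj(c,w(p,q))[0]-uv for c,uv,q in obs])
r=least_squares(f,[.54,-.12,-.35],loss='soft_l1');print(r.x,np.degrees(r.x[2]));print(f(r.x).reshape(-1,2).round(1))
for C,sel in((t,[0,2,3,4,5]),(s,[1,6,7,8,9])):
    print(least_squares(lambda p:np.concatenate([proj(c,w(p,q))[0]-uv for c,uv,q in [obs[i] for i in sel]]),r.x).x)
print("grip y .095",w(r.x,(0,.095,.132)),"slot",w(r.x,(0,.1,.132)))
```

```text
[ 0.54178768 -0.12541315 -0.43779987] -25.08408506730499
[[ 0.2  0.5]
 [-0.6  0.8]
 [ 0.3  0. ]
 [-0.4 -0.2]
 [-0.8  1. ]
 [-1.7  0.4]
 [ 0.3 -0.3]
 [ 0.3 -0.3]
 [-0.6  1.1]
 [-0.6  0.7]]
[ 0.54286403 -0.12665847 -0.43511784]
[ 0.54059052 -0.12471136 -0.44052718]
grip y .095 [np.float64(0.5820627242259832), np.float64(-0.039372924785207306), 0.132] slot [np.float64(0.5841824635678424), np.float64(-0.03484449181975731), 0.132]
```

Request:
play_rows(steps=[[[0,0,-0.015,0,0,0.129,0.087],[0,0,-0.015,0,0,0.129,0.087],[0,0,-0.015,0,0,0.129,0.087],[0,0,-0.015,0,0,0.129,0.087],[0,0,-0.015,0,0,0.129,0.087],[0,0,-0.015,0,0,0.129,0.087]]])

```text
time_s: 1.4
tool_pos: [0.2142, -0.6137, 0.2738]
tool_rot: [180.0, -0.0, -25.4]
force: [0.2, -0.3, -0.2]
grip_width: 0.0873
grasp_force: 0.0
```

Request:
play_rows(steps=[[[0.0075,-0.048,0,0,0,0,0.087],[0.0075,-0.048,0,0,0,0,0.087],[0.0075,-0.048,0,0,0,0,0.087],[0.0075,-0.048,0,0,0,0,0.087],[0.0075,-0.048,0,0,0,0,0.087],[0.0075,-0.048,0,0,0,0,0.087],[0.0075,-0.048,0,0,0,0,0.087],[0.0075,-0.048,0,0,0,0,0.087],[0.0075,-0.048,0,0,0,0,0.087],[0.0075,-0.048,0,0,0,0,0.087],[0.0075,-0.048,0,0,0,0,0.087],[0.0075,-0.048,0,0,0,0,0.087]]])

```text
time_s: 2.6
tool_pos: [0.5409, -0.1287, 0.2736]
tool_rot: [180.0, -0.1, -25.1]
force: [1.2, -0.2, -0.4]
grip_width: 0.0872
grasp_force: 0.0
```

Request:
play_rows(steps=[[[0,0,0,0,0,0,0.087],[0,0,0,0,0,0,0.087],[0,0,0,0,0,0,0.087]]])

```text
time_s: 2.9
tool_pos: [0.5395, -0.132, 0.2731]
tool_rot: [179.9, 0.0, -25.2]
force: [-0.4, -0.9, 0.6]
grip_width: 0.0871
grasp_force: 0.0
```

Run:
```python
from cell import *
from h import *
o=get_obs();print({k:np.round(v,3).tolist() for k,v in o.items()})
c="wrist";r=read_camera(c);np.savez(f"{c}.npz",**{k:np.array(v) for k,v in r.items()})
cv2.imwrite(f"pics/{c}.png",r["frame"][:,:,::-1])
w=load(c)
p=np.array([0.54179,-.12541]);a=-.4378
for q in((0,0,.154),(0,.095,.144),(.033,.149,.11),(.033,.041,.11),(-.033,.149,.11),(-.033,.041,.11)):
    C,S=np.cos(a),np.sin(a);print(q,proj(w,[p[0]+C*q[0]-S*q[1],p[1]+S*q[0]+C*q[1],q[2]]).round(1))
```

```text
{'time_s': 2.9, 'qpos': [33.491, 6.48, -24.624, 87.758, 2.76, 86.371, -106.4], 'joint_velocities': [0.745, -0.255, 0.628, 0.147, -0.163, 0.005, -0.078], 'effort': [-1.118, -35.891, -2.354, -32.002, -0.126, -0.099, 0.005], 'tool_pos': [0.539, -0.132, 0.273], 'tool_rot': [179.938, 0.002, -25.229], 'force': [-0.404, -0.929, 0.551], 'wrist_torque': [0.092, 0.022, -0.01], 'grasp_force': 0.0, 'grip_width': 0.087}
(0, 0, 0.154) [[254.3 177.3]]
(0, 0.095, 0.144) [[178.8 175.9]]
(0.033, 0.149, 0.11) [[144.5 146.9]]
(0.033, 0.041, 0.11) [[224.2 146.4]]
(-0.033, 0.149, 0.11) [[149.7 193.9]]
(-0.033, 0.041, 0.11) [[226.  193.6]]
```

View pics/wrist.png

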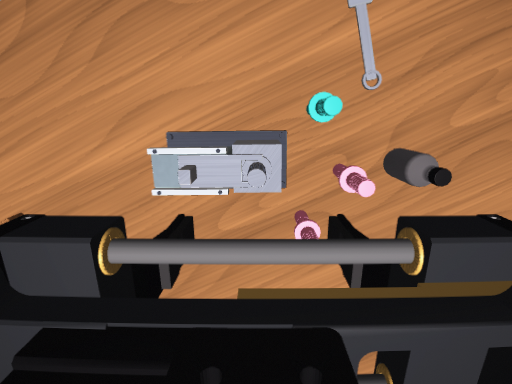

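The wrist view shows the fixture at (145–290, 130–197), with the plug top near (257,177) and the keeper grip near (187,174). The grey plug is the only one in the bore. I'll enlarge this to refine the pose.

Run:
```python
from h import *
w=load("wrist");A=cv2.resize(w["frame"][125:205,140:300],None,fx=5,fy=5,interpolation=cv2.INTER_CUBIC)
cv2.imwrite("pics/wcrop.png",A[:,:,::-1])
```

```text
(no output)
```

View pics/wcrop.png

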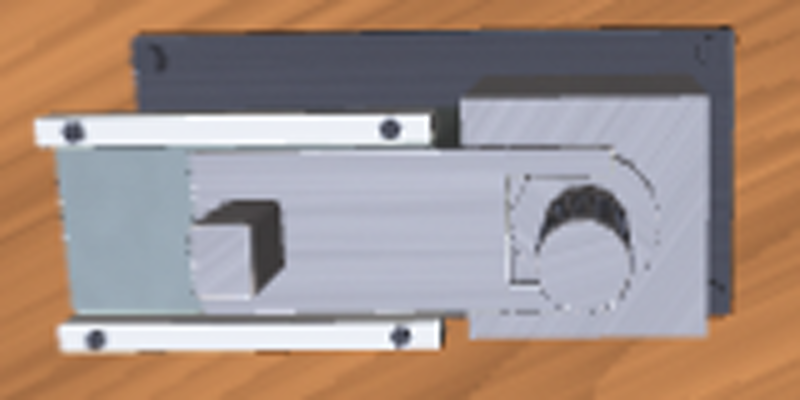

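Run:
```python
from h import *
w=load("wrist")
W=lambda x,y:np.array([140+x/5-.4,125+y/5-.4])
obs=[(W(586,265),(0,0,.154)),(W(33,119),(.033,.149,.11)),(W(433,113),(.033,.041,.11)),(W(60,352),(-.033,.149,.11)),(W(442,348),(-.033,.041,.11)),(W(711,96),(.035,-.035,.092)),(W(708,338),(-.035,-.035,.092))]
def wp(p,q):
    c,n=np.cos(p[2]),np.sin(p[2]);return [p[0]+c*q[0]-n*q[1],p[1]+n*q[0]+c*q[1],q[2]]
f=lambda p:np.concatenate([proj(w,wp(p,q))[0]-uv for uv,q in obs])
r=least_squares(f,[.54,-.12,-.43]);x=r.x;print(x,np.degrees(x[2]),f(x).reshape(-1,2).round(1))
g=pix2z(w,W(222,260),.144)
c,n=np.cos(x[2]),np.sin(x[2]);R=np.array([[c,n],[-n,c]])
print("grip in fixture",R@(g-x[:2]))
for m in(x,[.54179,-.12541,-.4378]):
    t=np.array([.5395,-.132]);C,N=np.cos(m[2]),np.sin(m[2]);R=np.array([[C,N],[-N,C]]);print("tcp in fixture",R@(t-m[:2]))
```

```text
[ 0.53990425 -0.12751081 -0.43209312] -24.757111877233434 [[-0.2  0.4]
 [ 0.3 -0.2]
 [-0.1 -0.1]
 [ 0.3  0. ]
 [ 0.1  0.2]
 [-0.1  0. ]
 [-0.1 -0.4]]
grip in fixture [0.00046886 0.09119808]
tcp in fixture [ 0.00151285 -0.00424588]
tcp in fixture [ 0.0007198  -0.00693932]
```

Request:
play_rows(steps=[[[-0.001,-0.033,0,0,0,-0.006,0.087],[0,-0.032,0.02,0,0,0,0.087],[0,-0.032,0.03,0,0,0,0.087],[0,0,0.03,0,0,0,0.087],[0,0,0.03,0,0,0,0.087],[0,0,0.02,0,0,0,0.087],[0,0,0.015,0,0,0,0.087],[0,0,0.012,0,0,0,0.087],[0,0,0,0,0,0,0.087],[0,0,0,0,0,0,0.087]]])

```text
time_s: 3.95
tool_pos: [0.5805, -0.0423, 0.1169]
tool_rot: [-180.0, -0.1, -24.8]
force: [-0.2, 0.7, 0.5]
grip_width: 0.0869
grasp_force: 0.0
```

Request:
play_rows(force=15, steps=[[[0,0,0,0,0,0,0.03],[0,0,0,0,0,0,0.03],[0,0,0,0,0,0,0.03],[0,0,0,0,0,0,0.01],[0,0,0,0,0,0,0.01],[0,0,0,0,0,0,0.01],[0,0,0,0,0,0,0.01],[0,0,0,0,0,0,0.01]]])

```text
time_s: 4.75
tool_pos: [0.5799, -0.0419, 0.1161]
tool_rot: [180.0, 0.0, -24.8]
force: [0.1, 0.5, 0.1]
grip_width: 0.0315
grasp_force: 0.0
```

Request:
play_rows(steps=[[[0,0,0,0,0,0,0.01],[0,0,0,0,0,0,0.01],[0,0,0,0,0,0,0.01],[0,0,0,0,0,0,0.01]]])

```text
time_s: 5.15
tool_pos: [0.58, -0.0419, 0.1161]
tool_rot: [180.0, -0.0, -24.8]
force: [-0.4, -0.0, -1.0]
grip_width: 0.0112
grasp_force: 0.0
```

Run:
```python
from cell import *
from h import *
o=get_obs();print({k:np.round(v,3).tolist() for k,v in o.items()})
im=[]
for c,(y,x) in {"scene":(160,160),"top":(120,230)}.items():
    r=read_camera(c);np.savez(f"{c}2.npz",**{k:np.array(v) for k,v in r.items()})
    im.append(cv2.resize(r["frame"][y:y+110,x:x+110],None,fx=3.5,fy=3.5,interpolation=cv2.INTER_CUBIC))
cv2.imwrite("pics/c2.png",np.hstack(im)[:,:,::-1])
c="wrist";r=read_camera(c);np.savez("wrist2.npz",**{k:np.array(v) for k,v in r.items()})
cv2.imwrite("pics/w2.png",r["frame"][:,:,::-1])
```

```text
{'time_s': 5.15, 'qpos': [26.099, 14.623, -28.495, 97.377, 7.375, 69.863, -118.925], 'joint_velocities': [0.105, -0.045, -0.034, -0.014, 0.005, -0.083, -0.062], 'effort': [-0.001, -40.733, -3.6, -29.834, 0.017, -0.083, -0.0], 'tool_pos': [0.58, -0.042, 0.116], 'tool_rot': [179.996, -0.001, -24.762], 'force': [-0.355, -0.005, -1.047], 'wrist_torque': [0.073, 0.033, -0.034], 'grasp_force': 0.0, 'grip_width': 0.011}
```

View pics/w2.png

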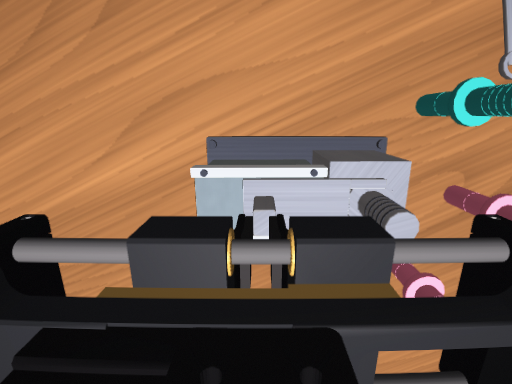

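View pics/c2.png

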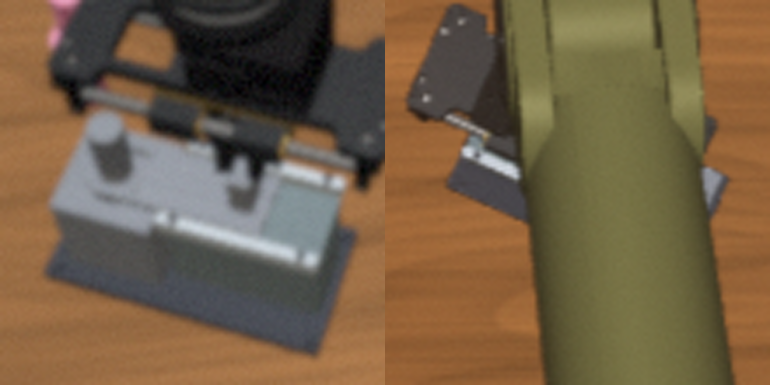

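Run:
```python
from h import *
w,s=load("wrist2"),load("scene2")
p=np.array([.580,-.0419,.1161]);R=cv2.Rodrigues(np.array([0,0,np.radians(-24.76)]))[0]@np.diag([1,-1,-1])
for n,q in(("tcp",[0,0,0]),("pad",[0,0,-.019]),("f+",[0,.015,0]),("f-",[0,-.015,0]),("30back",[0,0,-.03]),("x-20",[-.02,0,0]),("body",[0,0,-.07])):
    P=p+R@np.array(q);a=proj(s,P)[0];print(n,"wrist",proj(w,P)[0].round(1),"scene crop",((a-[160,160])*3.5).round(0))
F=lambda x,y,z:(.5406-np.sin(-.434)*y+np.cos(-.434)*x,-.1268+np.cos(-.434)*y+np.sin(-.434)*x,z)
for q in((0,.092,.144),(0,.092,.108)):
  a=proj(s,F(*q))[0];print(q,proj(w,F(*q)),((a-[160,160])*3.5))
V=w["view"];print("cam in tool",R.T@(-V[:3,:3].T@V[:3,3]-p),"look",R.T@(-V[2,:3]))
w1=load("wrist");V=w1["view"];p1=np.array([.5395,-.132,.273]);print(R.T@(-V[:3,:3].T@V[:3,3]-p1),R.T@(-V[2,:3]))
```

```text
tcp wrist [260.1 209.1] scene crop [245. 192.]
pad wrist [260.1 217.8] scene crop [243. 177.]
f+ wrist [279.1 209. ] scene crop [223. 186.]
f- wrist [241.1 209.1] scene crop [267. 198.]
30back wrist [260.1 223.6] scene crop [242. 169.]
x-20 wrist [260.1 232.5] scene crop [255. 166.]
body wrist [260.  251.8] scene crop [238. 135.]
(0, 0.092, 0.144) [[262.37017029 222.47213348]] [239.9624415  169.50029065]
(0, 0.092, 0.108) [[262.01830541 205.86509458]] [243.09408103 197.40221775]
cam in tool [ 7.02976814e-02  1.41706434e-04 -2.01853346e-01] look [-2.59293003e-01  9.65582419e-04  9.65798222e-01]
[ 0.07030297  0.00043601 -0.20187937] [-2.59370549e-01 -1.20579482e-04  9.65777875e-01]
```

The wrist view shows the fingers at (245,230) and (278,230) with the grip between them near (262,225). The scene crop shows the fingertips higher than expected. I'll enlarge with predicted marks.

Run:
```python
from h import *
w,s=load("wrist2"),load("scene2")
p=np.array([.580,-.0419,.1161]);R=cv2.Rodrigues(np.array([0,0,np.radians(-24.76)]))[0]@np.diag([1,-1,-1])
F=lambda x,y,z:(.5406-np.sin(-.434)*y+np.cos(-.434)*x,-.1268+np.cos(-.434)*y+np.sin(-.434)*x,z)
out=[]
for c,(x,y,W,H),k in((w,(210,180,100,110),4),(s,(200,185,57,63),7)):
    A=np.ascontiguousarray(cv2.resize(c["frame"][y:y+H,x:x+W],(400,440),interpolation=cv2.INTER_CUBIC))
    m=lambda P,col:cv2.circle(A,tuple(int(v) for v in (proj(c,P)[0]-[x,y]+.5)*k),2,col,-1)
    m(p,(255,0,0));m(p+R@[0,0,-.019],(255,255,0))
    for dx in(-.01,.01):
        for dy in(-.008,.008):m(F(dx,.092+dy,.144),(0,255,0));m(F(dx,.092+dy,.108),(0,0,255))
    out.append(A)
cv2.imwrite("pics/z.png",np.hstack(out)[:,:,::-1])
```

```text
(no output)
```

View pics/z.png

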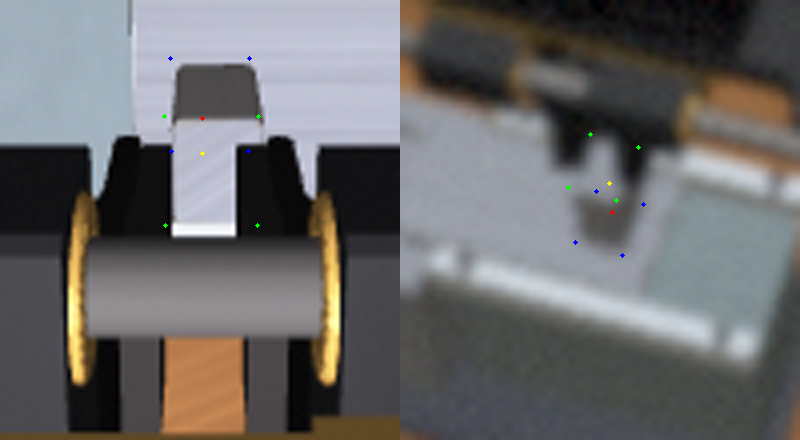

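The zoom shows the grip's front top edge at wrist-crop (217,118). The fingers close over its top: they reach only about 28 mm short of the nominal TCP, so the real tips are near z 0.145. I'll open, shift slightly, go lower and regrip.

Request:
play_rows(force=15, steps=[[[0.003,0.002,-0.002,0,0,0,0.06],[0,0,0,0,0,0,0.06],[0,0,0,0,0,0,0.06],[0,0,0,0,0,0,0.06],[0,0,0,0,0,0,0.06],[0,0,0,0,0,0,0.06]]])

```text
time_s: 5.9
tool_pos: [0.5818, -0.0449, 0.1181]
tool_rot: [180.0, 0.0, -24.8]
force: [-0.1, -0.3, -0.3]
grip_width: 0.0502
grasp_force: 0.0
```

Request:
play_rows(steps=[[[0,0,0.006,0,0,0,0.06],[0,0,0.006,0,0,0,0.06],[0,0,0.006,0,0,0,0.06],[0,0,0.006,0,0,0,0.06],[0,0,0,0,0,0,0.06]]])

```text
time_s: 6.4
tool_pos: [0.5809, -0.045, 0.0927]
tool_rot: [180.0, 0.1, -24.8]
force: [0.6, -0.7, -1.0]
grip_width: 0.0599
grasp_force: 0.0
```

Request:
play_rows(steps=[[[0,0,0,0,0,0,0.01],[0,0,0,0,0,0,0.01],[0,0,0,0,0,0,0.01],[0,0,0,0,0,0,0.01],[0,0,0,0,0,0,0.01],[0,0,0,0,0,0,0.01],[0,0,0,0,0,0,0.01],[0,0,0,0,0,0,0.01],[0,0,0,0,0,0,0.01]]])

```text
time_s: 7.3
tool_pos: [0.5818, -0.0451, 0.0942]
tool_rot: [180.0, -0.0, -24.8]
force: [-0.6, -0.3, 0.4]
grip_width: 0.0161
grasp_force: 15.0
```

Request:
play_rows(steps=[[[0,-0.004,0,0,0,0,0.01],[0,-0.005,0,0,0,0,0.01],[0,-0.006,0,0,0,0,0.01],[0,-0.006,0,0,0,0,0.01],[0,-0.006,0,0,0,0,0.01],[0,-0.005,0,0,0,0,0.01],[0,-0.003,0,0,0,0,0.01],[0,0,0,0,0,0,0.01]]])

```text
time_s: 8.1
tool_pos: [0.5971, -0.0119, 0.0942]
tool_rot: [-179.9, -0.0, -24.7]
force: [-0.1, 0.1, 1.6]
grip_width: 0.0155
grasp_force: 15.0
```

Request:
play_rows(steps=[[[0,-0.002,0,0,0,0,0.01],[0,-0.002,0,0,0,0,0.01],[0,-0.002,0,0,0,0,0.01],[0,0,0,0,0,0,0.01],[0,0,0,0,0,0,0.01]]])

```text
time_s: 8.6
tool_pos: [0.5991, -0.0074, 0.0942]
tool_rot: [-180.0, -0.0, -24.8]
force: [-1.2, -0.4, 2.6]
grip_width: 0.0158
grasp_force: 15.0
```

Request:
play_rows(steps=[[[0,-0.002,0,0,0,0,0.01],[0,-0.002,0,0,0,0,0.01],[0,0,0,0,0,0,0.01],[0,0,0,0,0,0,0.01]]])

```text
time_s: 9.0
tool_pos: [0.6, -0.0055, 0.0941]
tool_rot: [179.9, 0.0, -24.8]
force: [-3.6, -3.5, 4.1]
grip_width: 0.0156
grasp_force: 15.0
```

Run:
```python
from cell import *
import numpy as np
o=get_obs();print(np.round(o["tool_pos"],4),np.round(o["force"],2),o["grip_width"])
```

```text
[ 0.6    -0.0055  0.0941] [-3.64 -3.46  4.06] 0.015562448495064916
```

Request:
play_rows(steps=[[[0,-0.002,0,0,0,0,0.01],[0,0,0,0,0,0,0.01],[0,0,0,0,0,0,0.01]]])

```text
time_s: 9.3
tool_pos: [0.5999, -0.0055, 0.0941]
tool_rot: [179.7, 0.1, -24.9]
force: [-7.0, -6.3, 6.5]
grip_width: 0.0159
grasp_force: 15.0
```

Request:
play_rows(steps=[[[0,0.004,0,0,0,0,0.07],[0,0,0,0,0,0,0.07],[0,0,0,0,0,0,0.07],[0,0,0,0,0,0,0.07],[0,0,0,0,0,0,0.07],[0,0,-0.015,0,0,0,0.08],[0,0,-0.025,0,0,0,0.08],[0,0,-0.02,0,0,0,0.08],[0,0,0,0,0,0,0.08],[0,0,0,0,0,0,0.08]]])

```text
time_s: 10.3
tool_pos: [0.6003, -0.0058, 0.155]
tool_rot: [-180.0, -0.1, -24.8]
force: [0.4, -0.2, -0.5]
grip_width: 0.0792
grasp_force: 0.0
```

Run:
```python
from cell import *
import numpy as np
o=get_obs();p=np.array(o["tool_pos"]);a=np.radians(o["tool_rot"][2]);print(p.round(4),np.round(o["tool_rot"],2),np.round(o["force"],2))
d=np.array([.5407,-.1268])-p[:2];print("tool x,y",d@[np.cos(a),np.sin(a)],d@[np.sin(a),-np.cos(a)])
```

```text
[ 0.6003 -0.0058  0.155 ] [-1.7998e+02 -8.0000e-02 -2.4760e+01] [ 0.37 -0.21 -0.51]
tool x,y -0.003452398650004192 0.13479937163224637
```

Request:
play_rows(steps=[[[0,0.02,0,0,0,0,0.08],[0,0.035,0,0,0,0,0.08],[0,0.035,0,0,0,0,0.08],[0,0.03,0,0,0,0,0.08],[0,0.015,0,0,0,0,0.08],[0,0,0,0,0,0,0.08],[0,0,0,0,0,0,0.08],[0,0,0,0,0,0,0.08]]])

```text
time_s: 11.1
tool_pos: [0.5441, -0.126, 0.1541]
tool_rot: [-179.9, 0.0, -24.6]
force: [-0.2, 0.5, 0.3]
grip_width: 0.0794
grasp_force: 0.0
```

Run:
```python
from cell import *
from h import *
o=get_obs();p=np.array(o["tool_pos"]);a=np.radians(o["tool_rot"][2]);print(p.round(4),np.round(o["tool_rot"],2),np.round(o["force"],2))
d=np.array([.5407,-.1268])-p[:2];print("tool x,y",d@[np.cos(a),np.sin(a)],d@[np.sin(a),-np.cos(a)])
r=read_camera("wrist");F=r["frame"]
cv2.imwrite("pics/w3.png",cv2.resize(F[130:300,120:400],None,fx=2.8,fy=2.8,interpolation=cv2.INTER_CUBIC)[:,:,::-1])
```

```text
[ 0.5441 -0.126   0.1541] [-1.7993e+02  1.0000e-02 -2.4580e+01] [-0.18  0.47  0.33]
tool x,y -0.002780502864792283 0.002098588291895979
```

View pics/w3.png

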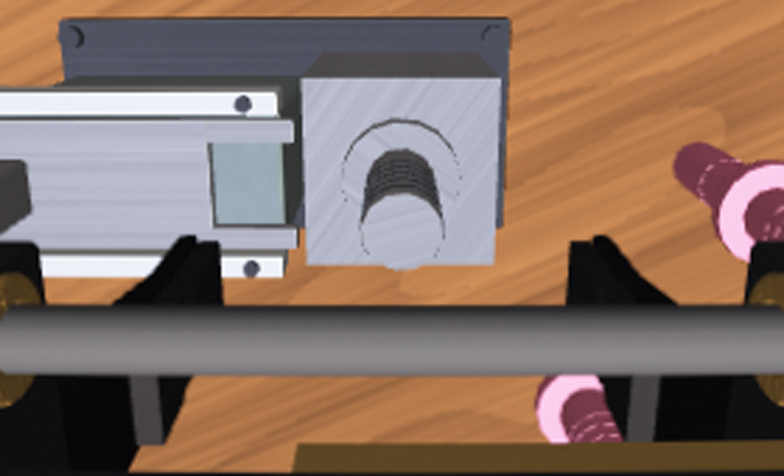

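The wrist view shows the keeper fork drawn clear of the flange at crop (245,185). The plug top is at (402,228), about 2 mm to +y of the finger midpoint (396). I'll correct that, descend and grip.

Request:
play_rows(force=10, steps=[[[0,0.002,0.008,0,0,0.003,0.08],[0,0,0.01,0,0,0,0.08],[0,0,0.01,0,0,0,0.08],[0,0,0.01,0,0,0,0.08],[0,0,0.01,0,0,0,0.08],[0,0,0.01,0,0,0,0.06],[0,0,0,0,0,0,0.05],[0,0,0,0,0,0,0.04]]])

```text
time_s: 11.95
tool_pos: [0.5424, -0.1303, 0.0959]
tool_rot: [180.0, 0.0, -24.9]
force: [0.5, -0.7, 0.4]
grip_width: 0.0635
grasp_force: 0.0
```

Request:
play_rows(steps=[[[0,0,0,0,0,0,0.03],[0,0,0,0,0,0,0.03],[0,0,0,0,0,0,0.028],[0,0,0,0,0,0,0.026],[0,0,0,0,0,0,0.02],[0,0,0,0,0,0,0.015],[0,0,0,0,0,0,0.015],[0,0,0,0,0,0,0.015]]])

```text
time_s: 12.75
tool_pos: [0.5432, -0.1292, 0.0965]
tool_rot: [-179.9, -0.0, -24.9]
force: [2.1, 4.4, 2.0]
grip_width: 0.0233
grasp_force: 10.0
```

Run:
```python
from cell import *
from h import *
for i in range(2):
 o=get_obs();p=np.array(o["tool_pos"]);print(p.round(4),np.round(o["tool_rot"],2),np.round(o["force"],2),np.round(o["wrist_torque"],2),o["grip_width"],o["grasp_force"])
```

```text
[ 0.5432 -0.1292  0.0965] [-1.7991e+02 -5.0000e-02 -2.4890e+01] [2.1  4.42 2.03] [ 1.06 -0.34  0.02] 0.023319517091652923 10.013208836317062
[ 0.5432 -0.1292  0.0965] [-1.7991e+02 -5.0000e-02 -2.4890e+01] [2.1  4.42 2.03] [ 1.06 -0.34  0.02] 0.023319517091652923 10.013208836317062
```

Request:
play_rows(force=20, steps=[[[0,-0.001,0,0,0,0,0.015],[0,-0.001,0,0,0,0,0.015],[0,0,0,0,0,0,0.015],[0,0,0,0,0,0,0.015]]])

```text
time_s: 13.15
tool_pos: [0.5434, -0.1289, 0.0964]
tool_rot: [180.0, -0.0, -24.9]
force: [0.2, 2.3, 4.1]
grip_width: 0.0234
grasp_force: 20.0
```

Request:
play_rows(steps=[[[0,0,-0.002,0,0,0,0.015],[0,0,-0.002,0,0,0,0.015],[0,0,-0.003,0,0,0,0.015],[0,0,-0.003,0,0,0,0.015],[0,0,0,0,0,0,0.015],[0,0,0,0,0,0,0.015]]])

```text
time_s: 13.75
tool_pos: [0.5429, -0.129, 0.1061]
tool_rot: [180.0, 0.0, -25.0]
force: [0.2, -0.1, -5.5]
grip_width: 0.0231
grasp_force: 20.0
```

Run:
```python
from cell import *
from h import *
o=get_obs();p=np.array(o["tool_pos"]);print(p.round(4),np.round(o["tool_rot"],2),np.round(o["force"],2),np.round(o["wrist_torque"],2),o["grip_width"],o["grasp_force"])
```

```text
[ 0.5429 -0.129   0.1061] [ 1.7995e+02  3.0000e-02 -2.4950e+01] [ 0.18 -0.11 -5.48] [ 0.05 -0.05 -0.04] 0.023084366350720024 19.98084247112274
```

Request:
play_rows(steps=[[[0,0,-0.003,0,0,0,0.015],[0,0,-0.003,0,0,0,0.015],[0,0,-0.004,0,0,0,0.015],[0,0,-0.004,0,0,0,0.015],[0,0,-0.004,0,0,0,0.015],[0,0,-0.004,0,0,0,0.015],[0,0,-0.003,0,0,0,0.015],[0,0,0,0,0,0,0.015],[0,0,0,0,0,0,0.015],[0,0,0,0,0,0,0.015],[0,0,0,0,0,0,0.015],[0,0,0,0,0,0,0.015]]])

```text
time_s: 14.95
tool_pos: [0.5432, -0.1285, 0.1309]
tool_rot: [180.0, 0.0, -24.9]
force: [0.1, -0.2, -5.0]
grip_width: 0.0237
grasp_force: 20.0
```

Run:
```python
from cell import *
from h import *
o=get_obs();p=np.array(o["tool_pos"]);print(p.round(4),np.round(o["tool_rot"],2),np.round(o["force"],2),np.round(o["wrist_torque"],2),o["grip_width"],o["grasp_force"])
r=read_camera("wrist");F=r["frame"];r2=read_camera("scene")["frame"]
A=cv2.resize(F[150:290,190:330],(400,400),interpolation=cv2.INTER_CUBIC);B=cv2.resize(r2[160:260,165:265],(400,400),interpolation=cv2.INTER_CUBIC)
cv2.imwrite("pics/end.png",np.hstack([A,B])[:,:,::-1])
```

```text
[ 0.5432 -0.1285  0.1309] [ 1.7999e+02  2.0000e-02 -2.4930e+01] [ 0.06 -0.17 -4.98] [ 0.01  0.02 -0.04] 0.023738686938006643 19.978525042533875
```

View pics/end.png

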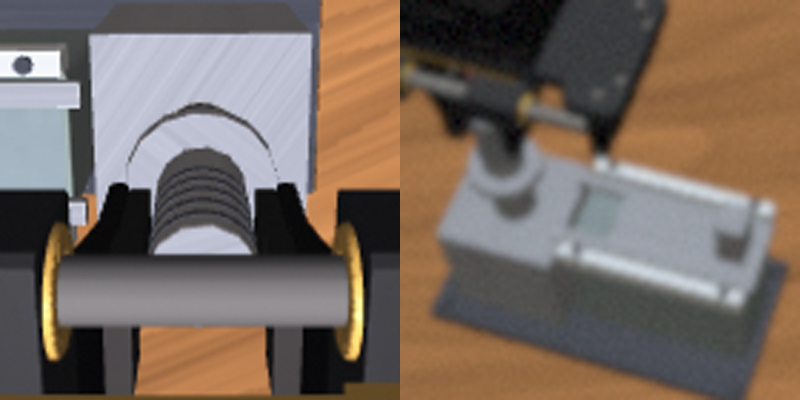

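The scene crop shows the gauge raised, its flange at (507,175) and its shank out of the bore with the ring near the mouth at (515,210). The keeper is at its stop at (735,235). The lift measures 34.5 mm and the side force is near zero, so I'm handing in.

```bash
python3 -c "
from cell import *
print(sign_off())"
```

```text
the job is handed in; nothing more can be done
None
```

I handed the job in at about 15 s with the keeper at its end stop and the gauge held about 34.5 mm up in the bore, gripped at 20 N with almost no side force. The hand-in gave no verdict.

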